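Put the stray domino away and snap the spring lid shut

ROBOT

A 6-joint arm with a two-finger parallel gripper is mounted at the origin on the work surface. World frame = base frame: x ahead of the robot, y to its left, z up, the work surface at z = 0. Lengths are in m, angles in degrees, forces in N, time in s.
With the tool pointing down it reaches from about 0.325 to 0.85 m from the base axis. Payload 15.5 kg.
Tool frame: the origin (TCP) lies midway between the tips of the shut fingers; the grasp point (between the pads) lies 19 mm behind it; z points along the fingers, y is the direction in which the jaws open and shut (so a half turn about z gives the same grasp; the last joint's range is limited). The gripper opens to 91 mm and grips with 3 to 60 N. Pads are 32 mm wide; open, the fingers measure 118 mm over their backs; the gripper's body (76 mm by 178 mm) begins 60 mm behind the grasp point.
Start: joints at [-70.502, 28.281, 77.091, -0, 74.628, -5.472], TCP at [0.264, -0.567, 0.214] pointing down, gripper open.
Joint ranges: [-166.48, 166.48], [-47.26, 123.95], [12.59, 153.08], [-70.14, 250.14], [6.76, 159.57], [-176.63, 176.63]. Speed limits (degrees/s): [108.29, 108.29, 147.25, 172.46, 172.46, 172.46].

INTERFACE

Orientations are given as [roll, pitch, yaw] about the fixed x, y, z axes, in that order (R = Rz(yaw) Ry(pitch) Rx(roll)).
In Python, from rig import telemetry, camera, calibration, job gives the robot as it stands.
- The arm moves only by the tool apply_moves, never from a script. Its argument "targets" is a list of rows, each an object with "translation": the shift along the tool's x, y, z in mm, a list of three; "dr": the turn, a rotation vector about the tool's x, y, z in degrees, a list of three. In form: [{"translation": [x, y, z], "dr": [rx, ry, rz]}, ...]. A call has 1 to 5 rows; each row is the pose to reach, as a shift and turn from the pose commanded when the call began, along the tool's axes at that moment; what a row does not reach only later rows make up. A row lasts 1/12 s, in which the tool goes at most 41.7 mm and 7.16 degrees, less where a joint would pass 70% of its speed; a pose out of reach is approached as far as the arm can. A call with a gripper value outside its range is refused whole. "claw" is the closure, from 0 (fully open) to 1 (shut), set as the call begins (left out, the last holds). The fingers move at their own pace and stop on an object; "squeeze" is the grip in N (left out, the last holds). Time passes only in rows, so rows that repeat a pose let the fingers close. It gives the time, the measured TCP pose, the force and the opening at its end, in the units of the state.
- telemetry.get_state(): the state, without advancing time (a new reading comes with each control period).
- camera(name): name is "side" or "top"; returns (picture, depth): 384x512x3 uint8, red, green, blue; 384x512 float32, m along the optical axis (not along the pixel's ray), 0 where there is no reading.
- calibration(name): a dict with "fx", "fy", "cx", "cy" (pixels), "rvec" (rotation vector, rad) and "tvec" (3), from world to camera coordinates, as OpenCV has them. Camera axes: x right, y down, z forward; pixel columns grow to the right and rows downward; lengths in m; the calibration is good to about 2 mm. A picture is of the moment at which its call begins. calibration takes no time and is no camera call.
- job.finish_job(): hands the job in, once; it reports no verdict.
The state is a dict: "time": time; "joints": joint angles; "joint_velocities": joint speeds; "joint_efforts": joint torques, N m; "eef_pos": TCP position; "tcp_rot": TCP orientation; "contact_force": force on the tool from outside, world axes, zero at the start; "moment": the same for the moment, N m; "gripper_width": finger opening in m.
Only numpy, scipy, OpenCV 4.12 (cv2) and the standard library are available. Lean on these libraries where they do the work, as an engineer would, in place of code of your own. Each camera call takes 0.05 s, during which the arm holds its last target. There are 200 camera calls.

TASK

Lay the domino that lies by itself on the table flat in the open well on top of the grey drawer box, then tip the box's spring lid over past its snap point so that it springs shut, and press its front edge down until the lid beds fully home on its rubber seal. Only ever push the lid lightly (it must never take more than 12 N), and leave the tray, cup, tumbler and bowl where they are.

Things in the scene. Friction and masses are not known exactly. Their poses are not given: they have to be found in the camera images.
- box: Grey plastic drawer box fixed to the table, 120 x 120 mm. Origin: centre of its underside; z up; the immovable drawer front with a small ledge faces its -x. A stiff 128 x 128 mm collar round its top carries the lid, set 0 to 14 mm up; that LIFT varies and is not measured. Collar rim: z = 65 mm + LIFT. Lid hinge: along the +x top edge, parallel to y, at x = 58 mm, z = 68 mm + LIFT.
- well (a point): Centre of the floor of the open well on top of the box, 41 mm above the table. The well is 108 x 108 mm inside, its own walls 6 mm thick and 24 mm high; axes as the box's.
- lid_hinge (a joint): Angle (rad) of the sprung hinge of the lid, a 118 x 118 x 5 mm panel reaching 120 mm from the hinge: 0 = shut, 1.9 = open (start: leans back past upright, free edge at x = 101 to 104 mm, z = 180 mm + LIFT in the box's frame). Bistable: stays open above about 1.1 (snap point), springs shut below. To tip: push its back near the free edge to the box's -x; 3 to 4 N at first, none at 1.1.
- lid (a joint): Angle (rad) by which the lid still stands up on its stiff rubber seal: 0.04 to 0.06 until pressed (5 to 7 mm at the front edge), 0 = fully home, at its stop. When shut, about 7 N straight down within 15 mm of the front edge (box x about -50 mm) squeezes it home, more nearer the hinge; past home it climbs 3 N per mm or more. It stays where left. Top face when home: z = 70.5 mm + LIFT.
- domino: The stray domino, a green tile 56 (x) x 28 (y) x 12 (z) mm, 30 g, lying flat on the table away from the tray. Origin: centre of its underside.
- tray: Wooden tray 150 x 200 x 22 mm with nine more green dominoes fixed in it. Bystander. Origin: centre of its underside.
- cup: Steel coffee cup, 72 mm across, 65 mm high. Bystander. Origin: centre of its underside.
- tumbler: Clear plastic tumbler, 68 mm across, 95 mm high. Bystander. Origin: centre of its underside.
- bowl: Small glazed bowl, 100 mm across, 42 mm high. Bystander. Origin: centre of its underside.
Things that resemble listed ones, but are neither listed nor needed, are in the scene too. There is more than one size of the box; the job needs the smaller.

How it is judged (in metres and radians):
On the way, in this order (a step that is already met when the one before it is completed fails the run):
1. the domino lies flat in the well, released, the lid still open (x of domino in the frame of box between -0.054 and 0.054 m and y of domino in the frame of box between -0.054 and 0.054 m and z of domino in the frame of box between 0.035 and 0.056 m and angle between the z axis of domino and the z axis of box, either way round below 0.15 rad and contact force between the fingers and domino below 0.1 N and value of joint lid_hinge above 1.3 rad), for 0.2 s.
2. the lid is tipped past its snap point (value of joint lid_hinge below 0.9 rad).
3. the lid is pressed home on its seal (value of joint lid below 0.01 rad), for 0.1 s.
At the end, for the whole second after the job is handed in: The domino lies flat (within 0.15 rad) and still on the floor of the box's well, and the lid is sprung shut over it and pressed home: within 0.010 rad of its stop (front edge under 1.2 mm proud) (x of domino in the frame of box between -0.054 and 0.054 m and y of domino in the frame of box between -0.054 and 0.054 m and z of domino in the frame of box between 0.035 and 0.056 m and angle between the z axis of domino and the z axis of box, either way round below 0.15 rad and linear speed of domino below 0.02 m/s and value of joint lid_hinge below 0.03 rad and value of joint lid below 0.01 rad); the robot touches nothing.
It fails at once if the lid is pushed with more than 12 N (contact force between any of the fingers, the arm and lid above 12 N).
It fails at once if the tray, cup, tumbler or bowl is shifted by more than 15 mm (distance of any of tray, cup, tumbler, bowl from where it was at the start of the episode above 0.015 m).
It fails at once if the cup, tumbler or bowl is tipped (angle between any of cup, tumbler, bowl's own z axis and vertical above 0.3 rad).
It also fails if it takes over 72 s, if anything falls off the work surface, if the arm or the gripper's body presses on something with over 40 N, if the wrist force passes 120 N, or if a joint passes its speed limit or range.

## Working session

There is one attempt and no reset: what is moved stays moved. The work goes in short steps, Python scripts to look and compute and a tool call to move; the robot and the scene stay as the last step left them, time stands still between calls to the robot, and variables do not carry over. Pictures are saved under pics/ and viewed, about 8 in all and at most 12, crops included, and the job is handed in when it is done.

Besides the shell and the picture viewer there is one more tool, called after "Call:" as name([rows], argument=value, ...), one row to a line, values as JSON. apply_moves: Moves the arm, as the interface text tells. Its arguments: {"type":"object","properties":{"targets":{"type":"array","items":{"type":"object","properties":{"translation":{"type":"array","items":{"type":"number"}},"dr":{"type":"array","items":{"type":"number"}}}}},"claw":{"type":"number"},"squeeze":{"type":"number"}},"required":["targets"]}

```bash
mkdir -p pics; cat > h.py <<'E'
import numpy as np, cv2
from rig import telemetry, camera, calibration, job
def pts(name,depth):
    c=calibration(name); R,_=cv2.Rodrigues(np.array(c["rvec"],float)); t=np.array(c["tvec"],float).ravel()
    v,u=np.mgrid[:depth.shape[0],:depth.shape[1]]
    P=np.stack([(u-c["cx"])/c["fx"]*depth,(v-c["cy"])/c["fy"]*depth,depth],-1)
    W=(P-t)@R; W[depth<=0]=np.nan
    return W
def shot(n):
    p,d=camera(n); p=np.ascontiguousarray(p[:,:,::-1]); return p,d,pts(n,d)
E
python3 - <<'E'
from h import *
ims=[]
for n in("top","side"):
    p,d,W=shot(n); np.savez(f"{n}0.npz",p=p,d=d,W=W); c=calibration(n); R,_=cv2.Rodrigues(np.array(c["rvec"])); print(n,"cam at",-R.T@np.array(c["tvec"]).ravel(),c["fx"])
    cv2.imwrite(f"pics/{n}0.png",cv2.resize(p,(768,576)))
s=telemetry.get_state(); print(s)
E
```

```text
top cam at [ 0.36509566 -0.00734062  1.24023237] 452.6516089947603
side cam at [-0.13789332  0.68174623  1.01318819] 449.7520576994104
{'time': 0.1, 'joints': array([-7.05048368e+01,  2.83115345e+01,  7.71241709e+01, -1.73186624e-03,
        7.46302089e+01, -5.47219345e+00]), 'joint_velocities': array([-0.07154408, -0.05307176, -0.08668133, -0.03835395,  0.02108033,
        0.01481657]), 'joint_efforts': array([ 8.18708941e-04, -8.80242562e+01, -3.82543552e+01,  7.10581010e-02,
        4.82544524e-02, -5.66144524e-05]), 'eef_pos': array([ 0.26368191, -0.56625643,  0.21339213]), 'tcp_rot': array([-1.79934227e+02, -4.62397583e-03,  2.49678140e+01]), 'contact_force': array([ 0.18992133, -1.0121639 , -0.25042381]), 'moment': array([-0.03724028,  0.0227853 ,  0.00302817]), 'gripper_width': 0.09148447855131656}
```

View pics/top0.png

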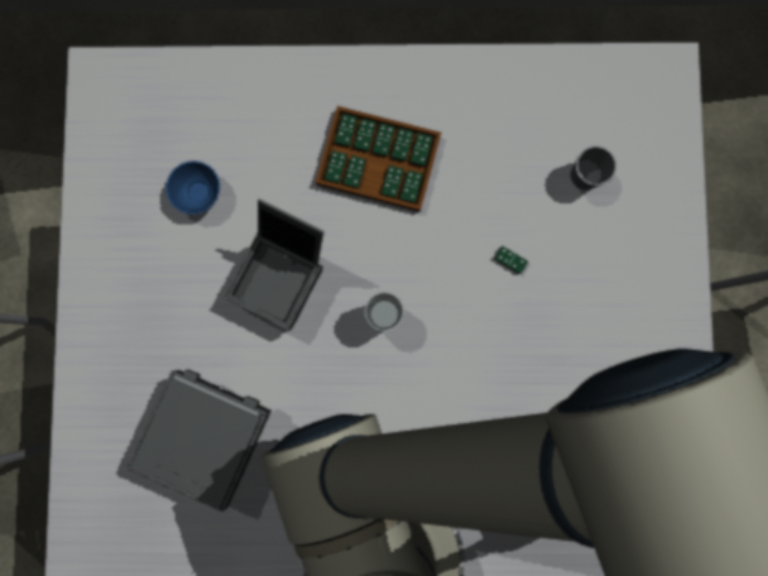

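View pics/side0.png

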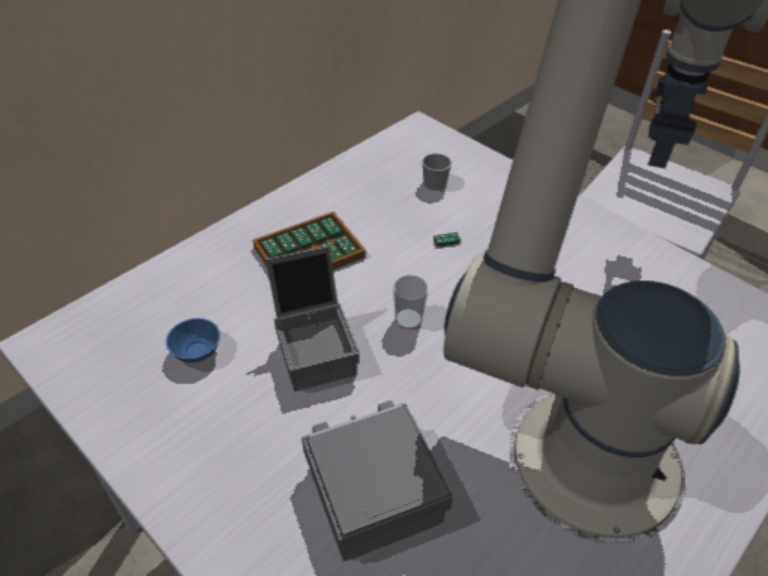

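The stray domino is at about (510,260) in the top picture and (446,239) in the side picture. The nine others sit in the tray at (380,160). The open box at (275,270) is the smaller one; the closed box at (195,440) is larger and already shut, so it's a decoy. I'll measure both and confirm in one crop.

```bash
python3 - <<'E'
from h import *
T=np.load("top0.npz");p,W=T["p"],T["W"]; S=np.load("side0.npz")
def rect(n,name,m,z):
    c=calibration(name);R,_=cv2.Rodrigues(np.array(c["rvec"]));t=np.array(c["tvec"]).ravel();C=-R.T@t
    v,u=np.nonzero(m); r=np.stack([(u-c["cx"])/c["fx"],(v-c["cy"])/c["fy"],np.ones(len(u))],-1)@R
    X=C+r*((z-C[2])/r[:,2])[:,None]; q=(X[:,:2]*1000).astype(np.float32)
    print(n,name,"minrect mm",cv2.minAreaRect(q),"mean",q.mean(0),len(u))
def big(m):
    k,l,s,_=cv2.connectedComponentsWithStats(m.astype(np.uint8)); return l==1+s[1:,4].argmax()
hs=cv2.cvtColor(p,cv2.COLOR_BGR2HSV); g=((hs[...,0]>60)&(hs[...,0]<95)&(hs[...,1]>60)).astype(np.uint8)
roi=np.zeros_like(g); roi[160:186,322:358]=1
g2=(g&roi)>0; rect("domino",'top',cv2.morphologyEx(g2.astype(np.uint8),cv2.MORPH_CLOSE,np.ones((3,3)))>0,.012)
hh=W[...,2]; dm=(hh>.006)&(hh<.03)&(roi>0); print("domino z",np.nanmedian(hh[dm]),dm.sum()); rect("dominoDepth","top",dm,.012)
ps=S["p"];hs=cv2.cvtColor(ps,cv2.COLOR_BGR2HSV); Ws=S["W"]
# box area clouds in world
for nm,X in(("top",W),("side",Ws)):
    sel=(np.abs(X[...,2]-.02)<.5)&(X[...,0]>.25)&(X[...,0]<.62)&(X[...,1]>.08)&(X[...,1]<.36)
    z=X[...,2][sel]; print(nm,np.histogram(z,bins=np.arange(.03,.28,.006)))
print("table z",np.nanmedian(hh[60:100,100:150]),"decoy z",np.nanmedian(hh[285:305,120:150]))
for n,(v0,v1,u0,u1) in dict(bowl=(100,150,100,155),cup=(92,130,375,415),tumbler=(190,225,235,275),decoy=(240,345,75,185),tray=(65,145,205,297)).items():
    m=np.zeros(hh.shape,bool);m[v0:v1,u0:u1]=1;m&=hh>.012;Q=W[m];print(n,np.percentile(Q,[2,50,98],axis=0).round(3).tolist())
a=cv2.resize(p[125:235,140:240],(500,550),interpolation=cv2.INTER_CUBIC);b=cv2.resize(p[150:200,315:365],(300,300),interpolation=cv2.INTER_CUBIC)
o=np.zeros((550,800,3),np.uint8);o[:,:500]=a;o[:300,500:]=b;cv2.imwrite("pics/crop0.png",cv2.convertScaleAbs(o,alpha=1.8))
E
```

```text
domino top minrect mm ((534.6691284179688, -235.87347412109375), (54.35179138183594, 26.551738739013672), 58.39107894897461) mean [ 534.7058 -235.7331] 191
domino z 0.012239652628097376 226
dominoDepth top minrect mm ((543.1015625, -242.0704803466797), (82.16022491455078, 47.28592300415039), 57.32826232910156) mean [ 535.60785 -237.53459] 226
top (array([  19, 1026,  589,   56,   69,  278,  330,   91,   67,  135,  474,
       1072,   77,   47,   47,   47,   53,   41,   59,   54,   48,   52,
         57,  101,  130,  116,    9,    0,    0,    0,    0,    0,    2,
          3,    4,    3,    2,    4,    5,    6,    5]), array([0.03 , 0.036, 0.042, 0.048, 0.054, 0.06 , 0.066, 0.072, 0.078,
       0.084, 0.09 , 0.096, 0.102, 0.108, 0.114, 0.12 , 0.126, 0.132,
       0.138, 0.144, 0.15 , 0.156, 0.162, 0.168, 0.174, 0.18 , 0.186,
       0.192, 0.198, 0.204, 0.21 , 0.216, 0.222, 0.228, 0.234, 0.24 ,
       0.246, 0.252, 0.258, 0.264, 0.27 , 0.276]))
side (array([  86,  614,  516,  137,  142,  287,  289,  107,   79,  104,  310,
       1211,  110,   96,   73,   95,   88,   96,   85,   96,   8
[... 206 characters left out ...]
8,
       0.084, 0.09 , 0.096, 0.102, 0.108, 0.114, 0.12 , 0.126, 0.132,
       0.138, 0.144, 0.15 , 0.156, 0.162, 0.168, 0.174, 0.18 , 0.186,
       0.192, 0.198, 0.204, 0.21 , 0.216, 0.222, 0.228, 0.234, 0.24 ,
       0.246, 0.252, 0.258, 0.264, 0.27 , 0.276]))
table z 0.00036168690545467105 decoy z 0.0975135654837974
bowl [[0.62, 0.294, 0.012], [0.675, 0.351, 0.026], [0.71, 0.384, 0.045]]
cup [[0.661, -0.413, 0.014], [0.702, -0.39, 0.047], [0.728, -0.346, 0.069]]
tumbler [[0.404, -0.039, 0.015], [0.448, -0.006, 0.075], [0.467, 0.024, 0.099]]
decoy [[0.126, 0.147, 0.07], [0.223, 0.298, 0.097], [0.324, 0.398, 0.302]]
tray [[0.639, -0.097, 0.013], [0.73, -0.001, 0.02], [0.809, 0.106, 0.026]]
```

View pics/crop0.png

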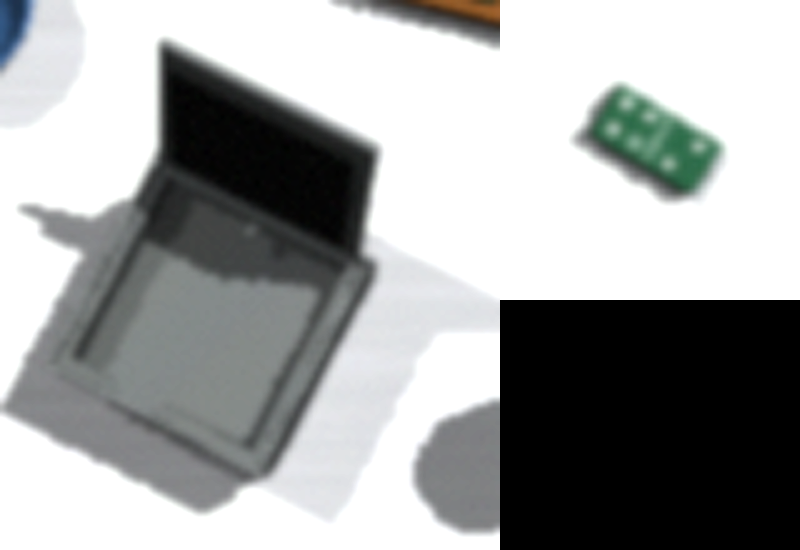

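The crop confirms both. The open box at (275,270) has an empty well and its lid leans back on the +x side, and the single green tile lies flat on its own. Next is the box pose, rim height (LIFT) and lid geometry.

```bash
python3 - <<'E'
from h import *
for n in("top","side"):
    T=np.load(n+"0.npz");W=T["W"]; X=W.reshape(-1,3); X=X[~np.isnan(X[:,0])]
    b=X[(X[:,0]>.37)&(X[:,0]<.66)&(X[:,1]>.06)&(X[:,1]<.30)&(X[:,2]>.03)&(X[:,2]<.2)]
    b=b[(np.hypot(b[:,0]-.448,b[:,1]+.006)>.06)&(np.hypot(b[:,0]-.67,b[:,1]-.345)>.07)]
    print(n,np.histogram(b[:,2],bins=np.arange(.036,.09,.002))[0])
    lid=b[b[:,2]>.09]; 
    for _ in range(3):
        c=lid.mean(0);u,s,vt=np.linalg.svd(lid-c,full_matrices=False);nn=vt[2]*np.sign(vt[2][0]);r=(lid-c)@nn;lid=lid[abs(r)<3*r.std()+1e-3]
    yaw=np.arctan2(nn[1],nn[0]); print("lid n",nn,"yaw",np.degrees(yaw),"std",r.std(),"tilt",np.degrees(np.arcsin(-nn[2])),"zmax",np.percentile(lid[:,2],[98,99.7]),"c",c)
    ex=np.array([np.cos(yaw),np.sin(yaw)]);ey=np.array([-ex[1],ex[0]])
    rim=b[(b[:,2]>.06)&(b[:,2]<.082)]; q=(rim[:,:2]*1000).astype(np.float32); print("rim rect",cv2.minAreaRect(q),len(q))
    hi=b[b[:,2]>np.percentile(lid[:,2],99)-.004]; print("free edge along x",(hi[:,:2]@ex).mean(),"y range",np.percentile(lid[:,:2]@ey,[1,99]))
    print("rim x",np.percentile(rim[:,:2]@ex,[1,99]),"rim y",np.percentile(rim[:,:2]@ey,[1,50,99]))
    fl=b[(b[:,2]>.038)&(b[:,2]<.046)];print("floor",np.median(fl[:,2]),cv2.minAreaRect((fl[:,:2]*1000).astype(np.float32)))
T=np.load("top0.npz");p=T["p"];hs=cv2.cvtColor(p,cv2.COLOR_BGR2HSV); g=((hs[...,0]>60)&(hs[...,0]<95)&(hs[...,1]>60)); g[:160]=0;g[186:]=0;g[:,:322]=0;g[:,358:]=0
X=T["W"][g][:,:2];X=X[~np.isnan(X[:,0])];e,v=np.linalg.eigh(np.cov(X.T));print("domino axis",np.degrees(np.arctan2(v[1,1],v[0,1])),X.mean(0))
E
```

```text
top [133 349 530 402 136  43  14  19  13  19  20  16  43  89 128 149 107  56
  24  25  20  12   9  16  11  12]
lid n [ 0.82682418 -0.41545107 -0.37915984] yaw -26.67797436131224 std 0.0026217614928866484 tilt 22.28165085179741 zmax [0.18528951 0.18661582] c [0.56420531 0.14831076 0.14730744]
rim rect ((490.9448547363281, 187.81785583496094), (129.48782348632812, 127.58541107177734), 63.05751037597656) 662
free edge along x 0.45588607168232076 y range [0.32931933 0.4453703 ]
rim x [0.2909811  0.41395853] rim y [0.32406538 0.38986978 0.45181281]
floor 0.04134046826462069 ((489.0567932128906, 183.68307495117188), (119.2895278930664, 107.75410461425781), 63.290279388427734)
side [ 39 185 380 304 137  62  39  43  53  51  48  42  52  85 148 136  95  57
  34  37  34  26  25  27  32  25]
lid n [ 0.82913672 -0.42635197 -0.3616024 ] yaw -27.212767119521672 std 0.002938427189745838 tilt 21.198637575639573 zmax [0.18388941 0.18589798] c [0.56257145 0.153707   0.14040034]
rim rect ((488.7130432128906, 189.5970001220703), (129.0750274658203, 129.665771484375), 62.991172790527344) 729
free edge along x 0.4496167354081194 y range [0.33497483 0.45077439]
rim x [0.28389317 0.41149769] rim y [0.32926584 0.39211195 0.45630811]
floor 0.04168000758858309 ((488.77691650390625, 193.37762451171875), (122.71502685546875, 123.99872589111328), 63.59648132324219)
domino axis 60.00515733885294 [ 0.53424575 -0.23591835]
```

Box: centre ≈ (0.490, 0.188), yaw ≈ -27°, rim z ≈ 67 mm (LIFT ≈ 2 mm). The lid's free edge is at box x ≈ 101 mm and z ≈ 185 mm, and the collar measures 128 mm, so both match. Domino: (0.534, -0.236), top at z = 12 mm, long axis at 60°. I'm moving now.

```bash
cat > d.py <<'E'
import sys,numpy as np
from scipy.spatial.transform import Rotation as Ro
from rig import telemetry
BC=np.array([.490,.188]);BY=np.radians(-27);EX=np.array([np.cos(BY),np.sin(BY)]);EY=np.array([-EX[1],EX[0]])
def go(x,y,z,yaw):
    s=telemetry.get_state();p=np.array(s["eef_pos"]);R=Ro.from_euler("xyz",s["tcp_rot"],degrees=True)
    t=R.inv().apply(np.array([x,y,z])-p)*1000; q=(R.inv()*Ro.from_euler("xyz",[180,0,yaw],degrees=True)).as_rotvec(degrees=True)
    print("trans",t.round(1),"dr",q.round(2))
def st():
    s=telemetry.get_state();p=s["eef_pos"];b=p[:2]-BC
    print("t",round(s["time"],2),"p",p.round(4),"rot",np.round(s["tcp_rot"],2),"box xy",round(b@EX,4),round(b@EY,4),"F",s["contact_force"].round(2),"w",round(s["gripper_width"],4),"J",s["joints"].round(0))
def box(x,y,z,yaw): q=BC+x*EX+y*EY; go(q[0],q[1],z,yaw)
if __name__=="__main__":
    st(); a=sys.argv; (box if a[1]=="b" else go)(*map(float,a[2:]))
E
python3 d.py w .5345 -.236 .12 60
```

```text
t 0.1 p [ 0.2637 -0.5663  0.2134] rot [-179.93   -0.     24.97] box xy 0.1408 -0.7748 F [ 0.19 -1.01 -0.25] w 0.0915 J [-71.  28.  77.  -0.  75.  -5.]
trans [ 384.9 -185.    93.6] dr [-6.000e-02 -2.000e-02 -3.503e+01]
```

Call:
apply_moves([
  {"translation": [385,-185,94],"dr": [0,0,-35]},
  {"translation": [385,-185,94],"dr": [0,0,-35]},
  {"translation": [385,-185,94],"dr": [0,0,-35]},
  {"translation": [385,-185,94],"dr": [0,0,-35]},
  {"translation": [385,-185,94],"dr": [0,0,-35]},
], claw=0.4)

```text
time: 0.52
eef_pos: [0.3936, -0.4076, 0.1686]
tcp_rot: [-180.0, -0.0, 60.3]
contact_force: [1.0, -1.6, 0.8]
gripper_width: 0.0603
```

```bash
python3 d.py w .5345 -.236 .06 60
```

```text
t 0.52 p [ 0.3936 -0.4076  0.1686] rot [-1.7998e+02 -1.0000e-02  6.0310e+01] box xy 0.1845 -0.5744 F [ 1.03 -1.57  0.77] w 0.0603 J [-52.  26.  89.   0.  65. -22.]
trans [218.8  37.5 108.6] dr [-0.02 -0.01  0.31]
```

Call:
apply_moves([
  {"translation": [219,37,90],"dr": [0,0,0]},
  {"translation": [219,37,90],"dr": [0,0,0]},
  {"translation": [219,37,90],"dr": [0,0,0]},
  {"translation": [219,37,90],"dr": [0,0,0]},
  {"translation": [219,37,90],"dr": [0,0,0]},
])

```text
time: 0.93
eef_pos: [0.5168, -0.2588, 0.09]
tcp_rot: [-180.0, 0.0, 60.0]
contact_force: [0.5, -1.4, 0.9]
gripper_width: 0.0549
```

Call:
apply_moves([
  {"translation": [0,0,0],"dr": [0,0,0]},
  {"translation": [0,0,0],"dr": [0,0,0]},
])

```text
time: 1.1
eef_pos: [0.5164, -0.2585, 0.0898]
tcp_rot: [-179.9, -0.0, 60.2]
contact_force: [-0.1, -0.2, -0.1]
gripper_width: 0.0546
```

```bash
python3 d.py w .5345 -.236 .003 60
```

```text
t 1.1 p [ 0.5164 -0.2585  0.0898] rot [-1.7988e+02 -1.0000e-02  6.0160e+01] box xy 0.2263 -0.3858 F [-0.15 -0.17 -0.15] w 0.0546 J [-33.  33.  91.   0.  56.  -3.]
trans [28.5  4.7 86.8] dr [-0.12 -0.01  0.16]
```

Call:
apply_moves([
  {"translation": [28,5,25],"dr": [0,0,0]},
  {"translation": [28,5,55],"dr": [0,0,0]},
  {"translation": [28,5,75],"dr": [0,0,0]},
  {"translation": [28,5,86],"dr": [0,0,0]},
  {"translation": [28,5,86],"dr": [0,0,0]},
])

```text
time: 1.52
eef_pos: [0.5329, -0.2391, 0.0032]
tcp_rot: [-179.8, 0.0, 59.9]
contact_force: [0.4, 0.3, -0.0]
gripper_width: 0.0548
```

Call:
apply_moves([
  {"translation": [0,0,0],"dr": [0,0,0]},
  {"translation": [0,0,0],"dr": [0,0,0]},
  {"translation": [0,0,0],"dr": [0,0,0]},
  {"translation": [0,0,0],"dr": [0,0,0]},
  {"translation": [0,0,0],"dr": [0,0,0]},
], claw=1, squeeze=12)

```text
time: 1.93
eef_pos: [0.5348, -0.2392, 0.0059]
tcp_rot: [179.9, 0.0, 60.0]
contact_force: [-2.1, -0.2, 9.6]
gripper_width: 0.028
```

```bash
python3 d.py w .5345 -.236 .25 96
```

```text
t 1.93 p [ 0.5348 -0.2392  0.0059] rot [179.91   0.    59.96] box xy 0.2339 -0.3604 F [-2.09 -0.24  9.63] w 0.028 J [-30.  41.  93.  -0.  46.   0.]
trans [   2.7   -1.5 -244.1] dr [ 8.000e-02  3.000e-02 -3.604e+01]
```

Call:
apply_moves([
  {"translation": [0,0,-25],"dr": [0,0,0]},
  {"translation": [0,0,-65],"dr": [0,0,-7]},
  {"translation": [0,0,-105],"dr": [0,0,-14]},
  {"translation": [0,0,-145],"dr": [0,0,-21]},
  {"translation": [0,0,-185],"dr": [0,0,-28]},
])

```text
time: 2.35
eef_pos: [0.534, -0.2385, 0.1923]
tcp_rot: [180.0, 0.0, 88.3]
contact_force: [0.9, -0.8, -1.6]
gripper_width: 0.0275
```

Call:
apply_moves([
  {"translation": [0,0,-40],"dr": [0,0,-7]},
  {"translation": [0,0,-55],"dr": [0,0,-14]},
  {"translation": [0,0,-55],"dr": [0,0,-21]},
  {"translation": [0,0,-55],"dr": [0,0,-28]},
  {"translation": [0,0,-55],"dr": [0,0,-35]},
])

```text
time: 2.77
eef_pos: [0.5343, -0.2388, 0.2458]
tcp_rot: [180.0, 0.1, 123.3]
contact_force: [0.1, -0.2, -0.3]
gripper_width: 0.0279
```

```bash
python3 d.py b -.008 0 .25 153
```

```text
t 2.77 p [ 0.5343 -0.2388  0.2458] rot [1.7997e+02 7.0000e-02 1.2332e+02] box xy 0.2332 -0.3601 F [ 0.08 -0.2  -0.29] w 0.0279 J [-30.  23.  80.  -0.  76. -63.]
trans [387.9 193.4  -4.5] dr [ 2.000e-02  7.000e-02 -2.968e+01]
```

Call:
apply_moves([
  {"translation": [388,193,-4],"dr": [0,0,-30]},
  {"translation": [388,193,-4],"dr": [0,0,-30]},
  {"translation": [388,193,-4],"dr": [0,0,-30]},
  {"translation": [388,193,-4],"dr": [0,0,-30]},
  {"translation": [388,193,-4],"dr": [0,0,-30]},
])

```text
time: 3.18
eef_pos: [0.5099, -0.0301, 0.2472]
tcp_rot: [180.0, 0.0, 153.4]
contact_force: [1.4, -0.3, -0.6]
gripper_width: 0.0282
```

Call:
apply_moves([
  {"translation": [0,0,0],"dr": [0,0,0]},
])

```text
time: 3.27
eef_pos: [0.5091, -0.0258, 0.2473]
tcp_rot: [179.9, -0.1, 153.3]
contact_force: [0.8, -0.1, 0.4]
gripper_width: 0.0281
```

```bash
python3 d.py b -.008 0 .25 153
```

```text
t 3.27 p [ 0.5091 -0.0258  0.2473] rot [ 1.7991e+02 -6.0000e-02  1.5334e+02] box xy 0.1141 -0.1818 F [ 0.81 -0.15  0.45] w 0.0281 J [-10.  17.  90.   0.  73. -73.]
trans [121.  182.5  -2.2] dr [ 0.09 -0.06  0.33]
```

Call:
apply_moves([
  {"translation": [121,182,-2],"dr": [0,0,0]},
  {"translation": [121,182,-2],"dr": [0,0,0]},
  {"translation": [121,182,-2],"dr": [0,0,0]},
  {"translation": [121,182,-2],"dr": [0,0,0]},
  {"translation": [121,182,-2],"dr": [0,0,0]},
])

```text
time: 3.68
eef_pos: [0.4861, 0.1769, 0.2492]
tcp_rot: [180.0, 0.0, 152.9]
contact_force: [1.4, 0.2, -0.1]
gripper_width: 0.0281
```

Call:
apply_moves([
  {"translation": [0,12,0],"dr": [0,0,0]},
  {"translation": [0,12,0],"dr": [0,0,0]},
  {"translation": [0,12,0],"dr": [0,0,0]},
])

```text
time: 3.93
eef_pos: [0.4922, 0.1861, 0.2489]
tcp_rot: [-180.0, 0.0, 153.1]
contact_force: [0.3, -0.8, -1.0]
gripper_width: 0.0279
```

```bash
python3 d.py b -.010 0 .06 153; python3 - <<'E'
from h import *
ims=[]
p,d,W=shot("top");a=p[110:240,120:260]
p2,d2,W2=shot("side");b=p2[140:270,160:300]
cv2.imwrite("pics/mid.png",cv2.convertScaleAbs(cv2.resize(np.hstack([a,b]),(784,364),interpolation=cv2.INTER_CUBIC),alpha=1.5))
E
```

```text
t 3.93 p [0.4922 0.1861 0.2489] rot [-1.8000e+02  2.0000e-02  1.5306e+02] box xy 0.0028 -0.0007 F [ 0.28 -0.78 -0.96] w 0.0279 J [ 14.  18.  88.  -0.  74. -49.]
trans [ 12.9   0.8 188.9] dr [-0.    0.02  0.06]
```

View pics/mid.png

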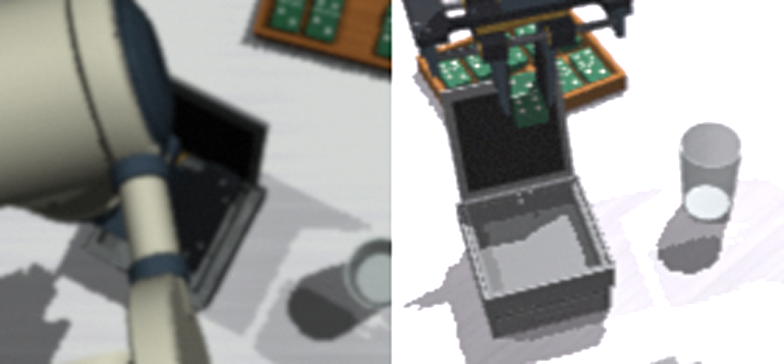

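The domino is gripped at (530,95) in the right crop, above the empty well, and it's clear of the lid. Lowering.

Call:
apply_moves([
  {"translation": [13,1,30],"dr": [0,0,0]},
  {"translation": [13,1,60],"dr": [0,0,0]},
  {"translation": [13,1,90],"dr": [0,0,0]},
  {"translation": [13,1,120],"dr": [0,0,0]},
  {"translation": [13,1,150],"dr": [0,0,0]},
])

```text
time: 4.45
eef_pos: [0.4813, 0.1912, 0.0978]
tcp_rot: [180.0, 0.0, 152.9]
contact_force: [0.2, 0.2, -0.2]
gripper_width: 0.028
```

Call:
apply_moves([
  {"translation": [0,0,15],"dr": [0,0,0]},
  {"translation": [0,0,25],"dr": [0,0,0]},
  {"translation": [0,0,35],"dr": [0,0,0]},
  {"translation": [0,0,40],"dr": [0,0,0]},
  {"translation": [0,0,40],"dr": [0,0,0]},
])

```text
time: 4.87
eef_pos: [0.4812, 0.1922, 0.0584]
tcp_rot: [-180.0, -0.0, 152.9]
contact_force: [0.2, -0.4, -0.7]
gripper_width: 0.0277
```

```bash
python3 d.py b -.010 0 .047 153
```

```text
t 4.87 p [0.4812 0.1922 0.0584] rot [-1.7999e+02 -1.0000e-02  1.5293e+02] box xy -0.0097 -0.0003 F [ 0.18 -0.44 -0.65] w 0.0277 J [ 15.  32. 101.  -0.  46. -48.]
trans [ 0.3  0.3 11.4] dr [-0.01 -0.01 -0.07]
```

Call:
apply_moves([
  {"translation": [0,0,3],"dr": [0,0,0]},
  {"translation": [0,0,6],"dr": [0,0,0]},
  {"translation": [0,0,9],"dr": [0,0,0]},
  {"translation": [0,0,11],"dr": [0,0,0]},
  {"translation": [0,0,11],"dr": [0,0,0]},
])

```text
time: 5.28
eef_pos: [0.481, 0.1926, 0.0475]
tcp_rot: [-180.0, -0.0, 153.0]
contact_force: [0.6, 0.0, -0.1]
gripper_width: 0.0278
```

Call:
apply_moves([
  {"translation": [0,0,0],"dr": [0,0,0]},
  {"translation": [0,0,0],"dr": [0,0,0]},
  {"translation": [0,0,0],"dr": [0,0,0]},
  {"translation": [0,0,0],"dr": [0,0,0]},
], claw=0.5)

```text
time: 5.62
eef_pos: [0.4812, 0.1927, 0.0479]
tcp_rot: [180.0, 0.0, 153.0]
contact_force: [0.1, -0.2, 0.4]
gripper_width: 0.0455
```

Call:
apply_moves([
  {"translation": [0,0,-15],"dr": [0,0,0]},
  {"translation": [0,0,-40],"dr": [0,0,0]},
  {"translation": [0,0,-80],"dr": [0,0,0]},
  {"translation": [0,0,-120],"dr": [0,0,0]},
  {"translation": [0,0,-160],"dr": [0,0,0]},
])

```text
time: 6.03
eef_pos: [0.4806, 0.1925, 0.2096]
tcp_rot: [-180.0, -0.0, 153.0]
contact_force: [1.5, 0.4, 0.5]
gripper_width: 0.0453
```

Call:
apply_moves([
  {"translation": [0,0,-40],"dr": [0,0,0]},
  {"translation": [0,0,-60],"dr": [0,0,0]},
  {"translation": [0,0,-60],"dr": [0,0,0]},
], claw=1)

```text
time: 6.28
eef_pos: [0.4831, 0.1932, 0.2727]
tcp_rot: [179.7, 0.3, 153.0]
contact_force: [0.7, -0.8, 0.3]
gripper_width: 0.0287
```

```bash
python3 d.py b .150 0 .265 153; python3 - <<'E'
from h import *
p2,d2,W2=shot("side")
cv2.imwrite("pics/placed.png",cv2.convertScaleAbs(cv2.resize(p2[100:270,130:350],(770,595),interpolation=cv2.INTER_CUBIC),alpha=1.5))
E
```

```text
t 6.28 p [0.4831 0.1932 0.2727] rot [179.69   0.33 152.97] box xy -0.0085 0.0015 F [ 0.68 -0.76  0.27] w 0.0287 J [ 15.  16.  87.   0.  76. -48.]
trans [-158.5   -1.4    8.6] dr [ 0.31  0.33 -0.03]
```

View pics/placed.png

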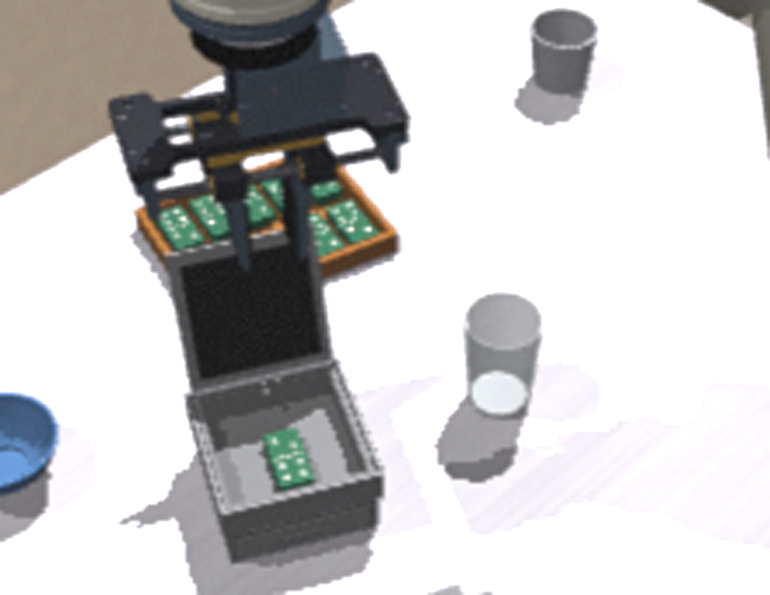

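The domino lies flat in the well at (290,458) and is released; the lid is still open. Next I'll go behind the lid with the fingers shut.

Call:
apply_moves([
  {"translation": [-158,-1,6],"dr": [0,0,0]},
  {"translation": [-158,-1,6],"dr": [0,0,0]},
  {"translation": [-158,-1,6],"dr": [0,0,0]},
  {"translation": [-158,-1,6],"dr": [0,0,0]},
  {"translation": [-158,-1,6],"dr": [0,0,0]},
])

```text
time: 6.75
eef_pos: [0.6253, 0.1166, 0.2592]
tcp_rot: [-179.9, -0.0, 152.8]
contact_force: [-1.1, 0.4, -0.8]
gripper_width: 0.0004
```

Call:
apply_moves([
  {"translation": [0,0,30],"dr": [0,0,0]},
  {"translation": [0,0,60],"dr": [0,0,0]},
  {"translation": [0,0,90],"dr": [0,0,0]},
  {"translation": [0,0,105],"dr": [0,0,0]},
  {"translation": [0,0,105],"dr": [0,0,0]},
])

```text
time: 7.17
eef_pos: [0.6185, 0.1196, 0.1519]
tcp_rot: [-179.8, -0.4, 153.0]
contact_force: [-0.7, 0.3, -1.6]
gripper_width: 0.0002
```

Call:
apply_moves([
  {"translation": [0,0,0],"dr": [0,0,0]},
  {"translation": [0,0,0],"dr": [0,0,0]},
])

```text
time: 7.33
eef_pos: [0.6218, 0.12, 0.1575]
tcp_rot: [180.0, 0.0, 153.0]
contact_force: [-0.1, 0.4, 0.1]
gripper_width: 0.0005
```

```bash
python3 d.py b .130 0 .16 153
```

```text
t 7.33 p [0.6218 0.12   0.1575] rot [1.7998e+02 4.0000e-02 1.5297e+02] box xy 0.1483 -0.0008 F [-0.14  0.37  0.12] w 0.0005 J [  6.  32.  80.  -0.  68. -57.]
trans [18.3  0.8 -2.5] dr [ 0.02  0.04 -0.03]
```

Call:
apply_moves([
  {"translation": [5,0,-2],"dr": [0,0,0]},
  {"translation": [10,0,-2],"dr": [0,0,0]},
  {"translation": [14,0,-2],"dr": [0,0,0]},
  {"translation": [18,0,-2],"dr": [0,0,0]},
  {"translation": [21,0,-2],"dr": [0,0,0]},
])

```text
time: 7.75
eef_pos: [0.6022, 0.1298, 0.1592]
tcp_rot: [180.0, 0.0, 153.0]
contact_force: [0.1, 0.3, 0.3]
gripper_width: 0.0002
```

Call:
apply_moves([
  {"translation": [2,0,0],"dr": [0,0,0]},
  {"translation": [4,0,0],"dr": [0,0,0]},
  {"translation": [6,0,0],"dr": [0,0,0]},
  {"translation": [8,0,0],"dr": [0,0,0]},
  {"translation": [10,0,0],"dr": [0,0,0]},
])

```text
time: 8.17
eef_pos: [0.5943, 0.1339, 0.159]
tcp_rot: [180.0, 0.1, 153.0]
contact_force: [2.6, -2.4, 2.2]
gripper_width: 0.0005
```

Call:
apply_moves([
  {"translation": [2,0,0],"dr": [0,0,0]},
  {"translation": [4,0,0],"dr": [0,0,0]},
  {"translation": [6,0,0],"dr": [0,0,0]},
  {"translation": [8,0,0],"dr": [0,0,0]},
  {"translation": [10,0,0],"dr": [0,0,0]},
])

```text
time: 8.58
eef_pos: [0.5847, 0.1387, 0.1587]
tcp_rot: [-180.0, -0.0, 153.0]
contact_force: [3.3, -1.5, 2.8]
gripper_width: 0.0005
```

```bash
python3 d.py b .03 0 .16 153
```

```text
t 8.58 p [0.5847 0.1387 0.1587] rot [-1.8000e+02 -1.0000e-02  1.5297e+02] box xy 0.1067 -0.001 F [ 3.29 -1.51  2.75] w 0.0005 J [  8.  30.  84.   0.  66. -55.]
trans [76.7  0.9 -1.3] dr [-0.   -0.01 -0.03]
```

Call:
apply_moves([
  {"translation": [3,0,0],"dr": [0,0,0]},
  {"translation": [6,0,0],"dr": [0,0,0]},
  {"translation": [9,0,0],"dr": [0,0,0]},
  {"translation": [12,0,0],"dr": [0,0,0]},
  {"translation": [15,0,0],"dr": [0,0,0]},
])

```text
time: 9.0
eef_pos: [0.5711, 0.1455, 0.1587]
tcp_rot: [-180.0, -0.0, 153.0]
contact_force: [2.4, -0.4, 1.2]
gripper_width: 0.0005
```

Call:
apply_moves([
  {"translation": [3,0,0],"dr": [0,0,0]},
  {"translation": [6,0,0],"dr": [0,0,0]},
  {"translation": [9,0,0],"dr": [0,0,0]},
  {"translation": [12,0,0],"dr": [0,0,0]},
  {"translation": [15,0,0],"dr": [0,0,0]},
])

```text
time: 9.42
eef_pos: [0.5578, 0.1523, 0.1587]
tcp_rot: [-180.0, -0.0, 153.0]
contact_force: [2.7, -2.1, 1.6]
gripper_width: 0.0002
```

Call:
apply_moves([
  {"translation": [3,0,0],"dr": [0,0,0]},
  {"translation": [6,0,0],"dr": [0,0,0]},
  {"translation": [9,0,0],"dr": [0,0,0]},
  {"translation": [12,0,0],"dr": [0,0,0]},
  {"translation": [15,0,0],"dr": [0,0,0]},
])

```text
time: 9.83
eef_pos: [0.5444, 0.1591, 0.1586]
tcp_rot: [-180.0, -0.0, 153.0]
contact_force: [2.1, -0.1, -0.9]
gripper_width: 0.0005
```

Call:
apply_moves([
  {"translation": [3,0,0],"dr": [0,0,0]},
  {"translation": [6,0,0],"dr": [0,0,0]},
  {"translation": [9,0,0],"dr": [0,0,0]},
  {"translation": [12,0,0],"dr": [0,0,0]},
  {"translation": [15,0,0],"dr": [0,0,0]},
])

```text
time: 10.25
eef_pos: [0.5311, 0.166, 0.1587]
tcp_rot: [-180.0, -0.0, 153.0]
contact_force: [0.7, -0.5, -0.2]
gripper_width: 0.0005
```

```bash
python3 d.py b .03 0 .16 153
```

```text
t 10.25 p [0.5311 0.166  0.1587] rot [-1.8000e+02 -1.0000e-02  1.5297e+02] box xy 0.0466 -0.001 F [ 0.69 -0.48 -0.19] w 0.0005 J [ 11.  26.  91.   0.  63. -52.]
trans [16.6  1.  -1.3] dr [-0.   -0.01 -0.03]
```

Call:
apply_moves([
  {"translation": [3,0,0],"dr": [0,0,0]},
  {"translation": [6,0,0],"dr": [0,0,0]},
  {"translation": [9,0,0],"dr": [0,0,0]},
  {"translation": [12,0,0],"dr": [0,0,0]},
  {"translation": [15,0,0],"dr": [0,0,0]},
])

```text
time: 10.67
eef_pos: [0.5178, 0.1728, 0.1587]
tcp_rot: [-180.0, -0.0, 153.0]
contact_force: [-0.0, 0.6, 0.6]
gripper_width: 0.0003
```

Call:
apply_moves([
  {"translation": [3,0,0],"dr": [0,0,0]},
  {"translation": [6,0,0],"dr": [0,0,0]},
  {"translation": [9,0,0],"dr": [0,0,0]},
  {"translation": [12,0,0],"dr": [0,0,0]},
  {"translation": [15,0,0],"dr": [0,0,0]},
])

```text
time: 11.08
eef_pos: [0.5044, 0.1796, 0.1587]
tcp_rot: [-180.0, -0.0, 153.0]
contact_force: [0.2, 0.1, 0.2]
gripper_width: 0.0003
```

Call:
apply_moves([
  {"translation": [0,0,0],"dr": [0,0,0]},
  {"translation": [0,0,0],"dr": [0,0,0]},
  {"translation": [0,0,0],"dr": [0,0,0]},
])

```text
time: 11.33
eef_pos: [0.5049, 0.1794, 0.1588]
tcp_rot: [180.0, 0.0, 153.0]
contact_force: [-1.0, -0.8, 0.0]
gripper_width: 0.0006
```

```bash
python3 d.py b -.052 0 .11 153; python3 - <<'E'
from h import *
p2,d2,W=shot("side")
from d import BC,EX,EY
bx=(W[...,:2]-BC)@EX;by=(W[...,:2]-BC)@EY;z=W[...,2]
for lo in np.arange(-.06,.06,.02):
    m=(bx>lo)&(bx<lo+.02)&(np.abs(by)<.05)&(z<.13)&(z>.03);print(round(lo,2),np.nanmedian(z[m]) if m.any() else None,m.sum())
cv2.imwrite("pics/tip.png",cv2.convertScaleAbs(cv2.resize(p2[120:270,130:330],(600,450),interpolation=cv2.INTER_CUBIC),alpha=1.5))
E
```

```text
t 11.33 p [0.5049 0.1794 0.1588] rot [1.8000e+02 1.0000e-02 1.5297e+02] box xy 0.0171 -0.0009 F [-1.02 -0.77  0.02] w 0.0006 J [ 13.  25.  94.  -0.  62. -50.]
trans [69.1  0.8 48.7] dr [ 0.    0.01 -0.03]
-0.06 0.08010463463059414 273
-0.04 0.07925266440238121 219
-0.02 0.07846659881768457 202
0.0 0.07753853915826463 199
0.02 0.0762893126012032 183
0.04 0.07545863298707747 191
```

View pics/tip.png

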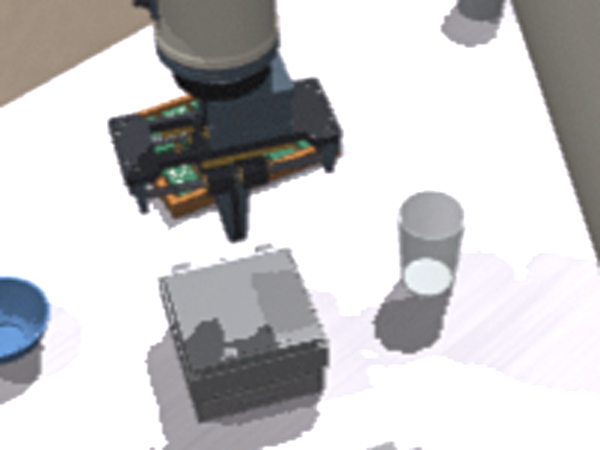

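The lid has sprung shut and stands proud: 80 mm at the front against about 75 mm at the hinge, which is ≈ 0.047 rad. That puts LIFT at about 4 mm. Moving over the front edge.

Call:
apply_moves([
  {"translation": [35,0,0],"dr": [0,0,0]},
  {"translation": [69,1,0],"dr": [0,0,0]},
  {"translation": [69,1,25],"dr": [0,0,0]},
  {"translation": [69,1,50],"dr": [0,0,0]},
  {"translation": [69,1,62],"dr": [0,0,0]},
])

```text
time: 11.8
eef_pos: [0.4427, 0.2117, 0.095]
tcp_rot: [-179.9, -0.1, 153.0]
contact_force: [-0.8, -0.7, -0.6]
gripper_width: 0.0003
```

Call:
apply_moves([
  {"translation": [0,0,0],"dr": [0,0,0]},
  {"translation": [0,0,0],"dr": [0,0,0]},
  {"translation": [0,0,0],"dr": [0,0,0]},
  {"translation": [0,0,0],"dr": [0,0,0]},
])

```text
time: 12.13
eef_pos: [0.4445, 0.2118, 0.0977]
tcp_rot: [179.9, 0.1, 153.0]
contact_force: [0.7, -0.1, 0.2]
gripper_width: 0.0006
```

```bash
python3 d.py b -.052 0 .082 153
```

```text
t 12.13 p [0.4445 0.2118 0.0977] rot [1.7993e+02 7.0000e-02 1.5296e+02] box xy -0.0514 0.0006 F [ 0.71 -0.13  0.16] w 0.0006 J [ 19.  27. 103.  -0.  50. -44.]
trans [ 0.6 -0.6 15.7] dr [ 0.07  0.07 -0.04]
```

Call:
apply_moves([
  {"translation": [0,0,3],"dr": [0,0,0]},
  {"translation": [0,0,6],"dr": [0,0,0]},
  {"translation": [0,0,9],"dr": [0,0,0]},
  {"translation": [0,0,11],"dr": [0,0,0]},
  {"translation": [0,0,12],"dr": [0,0,0]},
])

```text
time: 12.55
eef_pos: [0.4435, 0.2116, 0.0844]
tcp_rot: [-180.0, -0.0, 153.0]
contact_force: [1.0, 0.1, -0.7]
gripper_width: 0.0002
```

Call:
apply_moves([
  {"translation": [0,0,0.5],"dr": [0,0,0]},
  {"translation": [0,0,1],"dr": [0,0,0]},
  {"translation": [0,0,1.5],"dr": [0,0,0]},
  {"translation": [0,0,2],"dr": [0,0,0]},
  {"translation": [0,0,2],"dr": [0,0,0]},
])

```text
time: 12.97
eef_pos: [0.4437, 0.2117, 0.0827]
tcp_rot: [-180.0, -0.0, 153.0]
contact_force: [0.1, -0.4, 0.4]
gripper_width: 0.0003
```

Call:
apply_moves([
  {"translation": [0,0,0.5],"dr": [0,0,0]},
  {"translation": [0,0,1],"dr": [0,0,0]},
  {"translation": [0,0,1.5],"dr": [0,0,0]},
  {"translation": [0,0,2],"dr": [0,0,0]},
  {"translation": [0,0,2],"dr": [0,0,0]},
])

```text
time: 13.38
eef_pos: [0.4438, 0.2117, 0.0808]
tcp_rot: [180.0, 0.0, 153.0]
contact_force: [-0.6, -1.1, 3.7]
gripper_width: 0.0004
```

Call:
apply_moves([
  {"translation": [0,0,0.3],"dr": [0,0,0]},
  {"translation": [0,0,0.6],"dr": [0,0,0]},
  {"translation": [0,0,1],"dr": [0,0,0]},
  {"translation": [0,0,1],"dr": [0,0,0]},
])

```text
time: 13.72
eef_pos: [0.4437, 0.2117, 0.0799]
tcp_rot: [180.0, 0.0, 153.0]
contact_force: [-1.6, -0.3, 6.0]
gripper_width: 0.0005
```

Call:
apply_moves([
  {"translation": [0,0,0.3],"dr": [0,0,0]},
  {"translation": [0,0,0.6],"dr": [0,0,0]},
  {"translation": [0,0,1],"dr": [0,0,0]},
  {"translation": [0,0,1],"dr": [0,0,0]},
])

```text
time: 14.05
eef_pos: [0.4437, 0.2117, 0.0789]
tcp_rot: [180.0, -0.0, 153.0]
contact_force: [-0.9, 0.2, 6.2]
gripper_width: 0.0005
```

Call:
apply_moves([
  {"translation": [0,0,0.3],"dr": [0,0,0]},
  {"translation": [0,0,0.6],"dr": [0,0,0]},
  {"translation": [0,0,1],"dr": [0,0,0]},
  {"translation": [0,0,1],"dr": [0,0,0]},
])

```text
time: 14.38
eef_pos: [0.4436, 0.2117, 0.0779]
tcp_rot: [180.0, -0.0, 153.0]
contact_force: [-1.9, 0.6, 5.7]
gripper_width: 0.0003
```

Call:
apply_moves([
  {"translation": [0,0,0.3],"dr": [0,0,0]},
  {"translation": [0,0,0.6],"dr": [0,0,0]},
  {"translation": [0,0,1],"dr": [0,0,0]},
  {"translation": [0,0,1],"dr": [0,0,0]},
])

```text
time: 14.72
eef_pos: [0.4436, 0.2118, 0.0769]
tcp_rot: [180.0, -0.0, 153.0]
contact_force: [-2.8, 0.8, 6.8]
gripper_width: 0.0001
```

Call:
apply_moves([
  {"translation": [0,0,0.3],"dr": [0,0,0]},
  {"translation": [0,0,0.5],"dr": [0,0,0]},
  {"translation": [0,0,0.5],"dr": [0,0,0]},
])

```text
time: 14.97
eef_pos: [0.4436, 0.2118, 0.0764]
tcp_rot: [180.0, -0.0, 153.0]
contact_force: [-2.2, 1.7, 5.8]
gripper_width: 0.0006
```

Call:
apply_moves([
  {"translation": [0,0,0.3],"dr": [0,0,0]},
  {"translation": [0,0,0.5],"dr": [0,0,0]},
  {"translation": [0,0,0.5],"dr": [0,0,0]},
])

```text
time: 15.22
eef_pos: [0.4435, 0.2118, 0.0759]
tcp_rot: [180.0, -0.0, 153.0]
contact_force: [-2.8, 1.3, 6.5]
gripper_width: 0.0008
```

Call:
apply_moves([
  {"translation": [0,0,0.3],"dr": [0,0,0]},
  {"translation": [0,0,0.5],"dr": [0,0,0]},
  {"translation": [0,0,0.5],"dr": [0,0,0]},
])

```text
time: 15.47
eef_pos: [0.4435, 0.2118, 0.0754]
tcp_rot: [180.0, -0.0, 153.0]
contact_force: [-2.3, 1.7, 5.3]
gripper_width: 0.0007
```

Call:
apply_moves([
  {"translation": [0,0,0.2],"dr": [0,0,0]},
  {"translation": [0,0,0.4],"dr": [0,0,0]},
  {"translation": [0,0,0.4],"dr": [0,0,0]},
])

```text
time: 15.72
eef_pos: [0.4435, 0.2118, 0.075]
tcp_rot: [180.0, -0.0, 153.0]
contact_force: [-1.6, 1.7, 6.9]
gripper_width: 0.0004
```

Call:
apply_moves([
  {"translation": [0,0,0.2],"dr": [0,0,0]},
  {"translation": [0,0,0.4],"dr": [0,0,0]},
  {"translation": [0,0,0.4],"dr": [0,0,0]},
])

```text
time: 15.97
eef_pos: [0.4435, 0.2118, 0.0746]
tcp_rot: [180.0, -0.0, 153.0]
contact_force: [-2.9, 0.3, 7.4]
gripper_width: 0.0006
```

Call:
apply_moves([
  {"translation": [0,0,0.2],"dr": [0,0,0]},
  {"translation": [0,0,0.4],"dr": [0,0,0]},
  {"translation": [0,0,0.4],"dr": [0,0,0]},
])

```text
time: 16.22
eef_pos: [0.4435, 0.2118, 0.0742]
tcp_rot: [180.0, -0.0, 153.0]
contact_force: [-2.7, 1.1, 8.8]
gripper_width: 0.0006
```

Call:
apply_moves([
  {"translation": [0,0,0],"dr": [0,0,0]},
  {"translation": [0,0,0],"dr": [0,0,0]},
  {"translation": [0,0,0],"dr": [0,0,0]},
])

```text
time: 16.47
eef_pos: [0.4435, 0.2118, 0.0742]
tcp_rot: [180.0, -0.0, 153.0]
contact_force: [-3.2, 0.5, 7.9]
gripper_width: 0.0005
```

```bash
python3 - <<'E'
from h import *
from d import BC,EX,EY,st
for n in("side","side","top"):
    p2,d2,W=shot(n)
    bx=(W[...,:2]-BC)@EX;by=(W[...,:2]-BC)@EY;z=W[...,2]
    m=(abs(bx+.002)<.055)&(abs(by)<.05)&(z<.084)&(z>.066);print(n,m.sum(),np.polyfit(bx[m],z[m],1))
    st()
E
```

```text
side 452 [0.00364097 0.07470748]
t 16.52 p [0.4435 0.2118 0.0742] rot [ 1.7999e+02 -1.0000e-02  1.5296e+02] box xy -0.0522 0.0001 F [-3.08  1.26  7.05] w 0.0001 J [ 19.  29. 104.   0.  46. -44.]
side 451 [0.00216186 0.07450052]
t 16.57 p [0.4435 0.2118 0.0742] rot [ 1.7999e+02 -1.0000e-02  1.5297e+02] box xy -0.0523 0.0001 F [-2.73  2.16  7.35] w 0.0001 J [ 19.  29. 104.   0.  46. -44.]
top 638 [0.01065072 0.07411725]
t 16.62 p [0.4435 0.2118 0.0742] rot [ 1.7999e+02 -1.0000e-02  1.5297e+02] box xy -0.0522 0.0001 F [-3.19  0.82  8.16] w 0.0003 J [ 19.  29. 104.   0.  46. -44.]
```

Call:
apply_moves([
  {"translation": [0,0,0.1],"dr": [0,0,0]},
  {"translation": [0,0,0.2],"dr": [0,0,0]},
  {"translation": [0,0,0.2],"dr": [0,0,0]},
])

```text
time: 16.87
eef_pos: [0.4435, 0.2118, 0.0741]
tcp_rot: [180.0, -0.0, 153.0]
contact_force: [-3.8, 1.8, 9.2]
gripper_width: 0.0008
```

Call:
apply_moves([
  {"translation": [0,0,0],"dr": [0,0,0]},
])

```text
time: 16.95
eef_pos: [0.4435, 0.2118, 0.0741]
tcp_rot: [180.0, -0.0, 153.0]
contact_force: [-3.1, 1.0, 9.1]
gripper_width: 0.0004
```

Call:
apply_moves([
  {"translation": [0,0,0],"dr": [0,0,0]},
])

```text
time: 17.03
eef_pos: [0.4435, 0.2118, 0.0741]
tcp_rot: [180.0, -0.0, 153.0]
contact_force: [-3.6, 1.4, 9.5]
gripper_width: 0.0004
```

The force is climbing (|F| ≈ 10 N) while the position has stalled, so the lid is on its stop. Backing off straight up.

Call:
apply_moves([
  {"translation": [0,0,-2],"dr": [0,0,0]},
  {"translation": [0,0,-6],"dr": [0,0,0]},
  {"translation": [0,0,-20],"dr": [0,0,0]},
  {"translation": [0,0,-50],"dr": [0,0,0]},
  {"translation": [0,0,-90],"dr": [0,0,0]},
])

```text
time: 17.45
eef_pos: [0.4422, 0.2111, 0.1633]
tcp_rot: [-179.8, -0.2, 153.0]
contact_force: [1.2, -0.1, -0.4]
gripper_width: 0.0005
```

Call:
apply_moves([
  {"translation": [0,0,-40],"dr": [0,0,0]},
  {"translation": [0,0,-60],"dr": [0,0,0]},
  {"translation": [0,0,-60],"dr": [0,0,0]},
  {"translation": [0,0,-60],"dr": [0,0,0]},
  {"translation": [0,0,-60],"dr": [0,0,0]},
])

```text
time: 17.87
eef_pos: [0.4433, 0.2115, 0.2234]
tcp_rot: [-180.0, -0.0, 153.0]
contact_force: [-0.5, -0.4, -0.2]
gripper_width: 0.0006
```

```bash
python3 - <<'E'
from h import *
from d import BC,EX,EY,st
for n in("side","side","side"):
    p2,d2,W=shot(n)
    bx=(W[...,:2]-BC)@EX;by=(W[...,:2]-BC)@EY;z=W[...,2]
    m=(abs(bx+.002)<.055)&(abs(by)<.05)&(z<.09)&(z>.066);print(n,m.sum(),np.polyfit(bx[m],z[m],1))
st()
cv2.imwrite("pics/end.png",cv2.convertScaleAbs(cv2.resize(p2,(768,576)),alpha=1.3))
E
```

```text
side 1153 [0.0001593  0.07461666]
side 1146 [0.00399552 0.07468971]
side 1149 [0.00558392 0.07474651]
t 18.02 p [0.4431 0.2115 0.2228] rot [-1.7991e+02 -9.0000e-02  1.5297e+02] box xy -0.0524 -0.0004 F [ 0.06 -0.25 -0.05] w 0.0007 J [ 19.  17.  95.  -0.  68. -44.]
```

View pics/end.png

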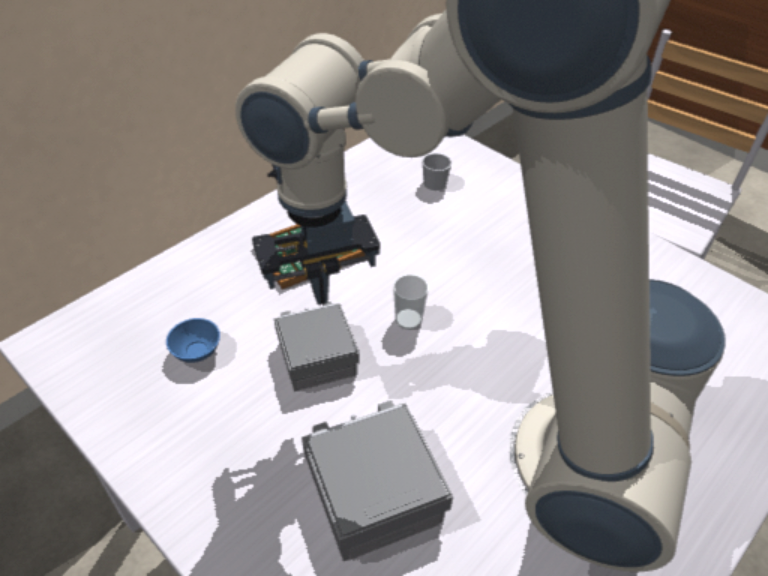

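The lid at (316,345) is flat: its slope is about 0.003 rad after release. The bowl, tumbler, cup and visible part of the tray are where they started, and the arm is clear of everything. Handing in.

```bash
python3 -c "
from rig import job; print(job.finish_job())"
```

```text
the job is handed in; nothing more can be done
None
```

I placed the domino flat in the small box's well, tipped the lid from behind until it sprang shut, then pressed its front edge home. I handed the job in at about 18 s; no verdict was reported.

- **Domino:** a picture taken after release showed it flat in the well with the lid still open. I couldn't see it again once the lid was shut.
- **Lid:** tipping took about 4–5 N. The press read about 10 N at most, under the 12 N limit, though the readings were sampled and noisy by about 1 N. The force climbed while the position stalled, so the lid was on its stop. After I backed off, the lid's slope measured 0.000 to 0.006 rad across three depth readings, against about 0.047 before pressing.
- **Bystanders:** in the last picture the bowl, cup, tumbler and visible part of the tray looked unmoved. I judged that by eye and did not measure it. The gripper was clear, with about zero force.
- **Disagreement:** LIFT came out at about 2 mm from the rim but about 4 mm from the shut lid's height. I pressed by force, so this didn't matter.

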